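Push a bench power supply's gate selector to the run position

ROBOT

A 6-joint arm with a two-finger parallel gripper is mounted at the origin on the work surface. World frame = base frame: x ahead of the robot, y to its left, z up, the work surface at z = 0. Lengths are in mm, angles in rad, forces in N, time in s.
With the tool pointing down it reaches from about 300 to 775 mm from the base axis. Payload 14.6 kg.
Tool frame: the origin (TCP) lies on the mounting face of the last link; the fingertips stand r.nose_length ahead of it and the grasp point (between the pads) lies 180 mm ahead of it (r.nose_length is the distance from the TCP to the fingertips, in mm); z points along the fingers, y is the direction in which the jaws open and shut (so a half turn about z gives the same grasp; the last joint's range is limited). The gripper opens to 94 mm and grips with 3 to 60 N. Pads are 16 mm wide; open, the fingers measure 119 mm over their backs; the gripper's body (75 mm by 177 mm) begins 78 mm behind the grasp point.
Start: joints at [1.141, 0.3, 1.521, -0, 1.321, -0.067], TCP at [195.189, 514.191, 404.646] pointing down, gripper open.
Joint ranges: [-3.03, 3.03], [-0.79, 2.21], [0.23, 2.52], [-1.04, 4.18], [0, 3.07], [-2.55, 2.55]. Speed limits (rad/s): [2.22, 2.22, 2.57, 3.14, 3.14, 3.14].

INTERFACE

Orientations are given as a rotation vector (axis times angle).
In Python, from cell import r gives the robot as it stands. The module is installed in compiled form; this text tells all that it offers.
- The arm moves only by the tool step_arm, never from a script. Its arguments are lists of equal length, an entry for each row: "xyz": the shift along the world's x, y, z in mm, a list of three; "dr": the turn, a rotation vector about the world's x, y, z in rad, a list of three; "hand": the opening, from 0 (shut) to 1 (fully open). In form: {"xyz": [[dx, dy, dz], ...], "dr": [[wx, wy, wz], ...], "hand": [hand, ...]}. A call has exactly 8 rows; each row shifts and turns the pose as measured when the row begins; what a row does not reach is not made up. A row lasts 1/12 s, in which the tool goes at most 41.7 mm and 7.16 degrees, less where a joint would pass 70% of its speed; a pose out of reach is approached as far as the arm can. A call with a gripper value outside its range is refused whole. The fingers move at their own pace and stop on an object; the grip force is fixed at half the most. Time passes only in rows, so rows that do not move let the fingers close, or fill a call up. It gives the time, the measured TCP pose, the force and the opening at its end, in the units of the state.
- r.get_state(): the state, without advancing time (a new reading comes with each control period).
- r.camera(name): name is "side" or "top"; returns a dict with "img" (480x640x3 uint8, red, green, blue), "depth" (480x640 float32, mm along the optical axis (not along the pixel's ray), 0 where there is no reading), "vertical_fov" (degrees; the focal length in pixels is half the picture's height over the tangent of half this angle, whatever the lens; pixels are square), "cx", "cy" (the principal point, pixels), "dist" ([k1, k2, p1, p2, k3] as OpenCV has them; the pictures are not rectified), "world_from_camera" (4x4, takes a point from camera to world coordinates). Camera axes: x right, y down, z forward; pixel columns grow to the right and rows downward; lengths in mm; the calibration is good to about 2 mm. A picture is of the moment at which its call begins.
- r.job_done(): hands the job in, once; it reports no verdict.
The state is a dict: "time": time; "qpos": joint angles; "qvel": joint speeds; "joint_efforts": joint torques, N m; "tcp_pos": TCP position; "orientation": TCP orientation; "ft_force": force on the tool from outside, world axes, zero at the start; "torque": the same for the moment, N m; "finger_gap": finger opening in mm.
Only numpy, scipy, OpenCV 4.12 (cv2) and the standard library are available. Lean on these libraries where they do the work, as an engineer would, in place of code of your own. Each camera call takes 0.05 s, during which the arm holds its last target.

TASK

Switch the bench power supply on: with your fingertips, push its orange selector knob along the L-shaped slot away from the red mark, round the corner, and on to the end of the slot at the green mark, fully home. Push gently and do not squeeze or lift the knob; leave the bulb holder, the beaker and the battery box where they are, and take the hand away at the end.

Things in the scene. Friction and masses are not known exactly. Their poses are not given: they have to be found in the camera images.
- supply: bench power supply, fixed: black case, flat grey top panel 200 mm (its x) by 240 mm (its y), 75 mm above the bench. Origin: centre of its underside, z up. A 16 mm wide L-shaped slot in the panel: first lane along -y from (x -40, y +45 mm; red mark beyond it) to the corner (-40, -45), second lane along +x to the end (+30, -45; green mark beyond it). Other fixed things on the panel are under 13 mm
- selector: orange round knob, 32 mm wide, 31 mm high, 1 mm clear of the panel, with a 12 mm pin in the slot (2 mm play each side). Origin: on its axis at panel height. Slides in the slot only, about 1.5 N of friction, stays where it is left; slot walls stop it. Could be pulled up 10 mm against a weak spring (must not be)
- selector_mid (a point): point on the knob's axis, half-way up it (16.5 mm above the panel)
- gate_start (a point): point where selector_mid would be with the knob at the start of the first lane (red mark)
- gate_corner (a point): point where selector_mid would be with the knob at the corner of the slot, in the middle of both lanes
- gate_end (a point): point where selector_mid would be with the knob at the end of the second lane (green mark); pushed against the end wall it stands 2 mm farther
- selector_along (a joint): travel of the knob along the first lane, m: 0 at the start, 0.09 at the corner (0.092 against the wall); it grows to the supply's -y
- selector_across (a joint): travel of the knob along the second lane, m: 0 in the first lane, 0.07 at the end (0.072 against the wall); it grows to the supply's +x
- bulb_holder: loose small bulb holder on the far left (+x, +y) quarter of the supply's panel: white base 36 x 36 x 10 mm, brass socket and amber bulb, 33 mm high. Origin: centre of its underside
- beaker: loose clear plastic beaker on the bench to the left (+y) of the supply, 64 mm across, 85 mm high. Origin: centre of its underside
- battery_box: loose blue battery box on the bench to the right (-y) of the supply, 70 x 50 x 35 mm with two 8 mm terminals on top. Origin: centre of its underside

How it is judged:
By the outcome, as a careful person would: the job done as asked, in the order asked, and still so for the second after the job is handed in, with the robot touching nothing.
It also fails if it takes over 48 s, if anything falls off the work surface, if the arm or the gripper's body presses on something with over 40 N, if the wrist force passes 120 N, or if a joint passes its speed limit or range.

## Working session

There is one attempt and no reset: what is moved stays moved. The work goes in short steps, Python scripts to look and compute and a tool call to move; the robot and the scene stay as the last step left them, time stands still between calls to the robot, and variables do not carry over. Pictures are saved under pics/ and viewed, and the job is handed in when it is done.

Besides the shell and the picture viewer there is one more tool, called after "Call:" as name(argument=value, ...), one argument or row to a line, values as JSON. step_arm: Moves the arm, as the interface text tells. Its arguments: {"type":"object","properties":{"xyz":{"type":"array"},"dr":{"type":"array"},"hand":{"type":"array"}},"required":["xyz","dr","hand"]}

```bash
mkdir -p pics; cat > h.py <<'E'
from cell import r
import numpy as np, cv2
def snap(n,f):
    c=r.camera(n); cv2.imwrite('pics/'+f+'.png',c['img'][:,:,::-1]); 
    np.savez('pics/'+f+'.npz',**{k:np.array(v) for k,v in c.items()}); return c
def load(f): return np.load('pics/'+f+'.npz')
def K(c):
    h=480; fl=h/2/np.tan(np.radians(float(c['vertical_fov']))/2)
    return np.array([[fl,0,float(c['cx'])],[0,fl,float(c['cy'])],[0,0,1.]])
def ray(c,u,v):
    p=cv2.undistortPoints(np.array([[[u,v]]],float),K(c),np.array(c['dist'],float))[0,0]
    T=np.array(c['world_from_camera']); return T[:3,3],T[:3,:3]@np.array([p[0],p[1],1.])
def atz(c,u,v,z):
    o,d=ray(c,u,v); return o+d*(z-o[2])/d[2]
def dep(c,u,v):
    o,d=ray(c,u,v); return o+d*float(c['depth'][int(v),int(u)])
def proj(c,P):
    T=np.linalg.inv(np.array(c['world_from_camera'])); 
    return cv2.projectPoints(np.array(P,float).reshape(-1,1,3),cv2.Rodrigues(T[:3,:3])[0],T[:3,3],K(c),np.array(c['dist'],float))[0].reshape(-1,2)
E
python3 - <<'E'
from h import *
for n in('top','side'):
    c=snap(n,n+'0'); print(n,c['world_from_camera'].round(3),c['vertical_fov'],c['dist'])
print(r.get_state(),r.nose_length)
E
```

```text
top [[ 1.400000e-02 -9.910000e-01  1.360000e-01  4.763000e+02]
 [-1.000000e+00 -1.500000e-02 -2.000000e-03  6.586100e+01]
 [ 4.000000e-03 -1.360000e-01 -9.910000e-01  1.058908e+03]
 [ 0.000000e+00  0.000000e+00  0.000000e+00  1.000000e+00]] 47.402751233185 [0.01069609 0.         0.         0.         0.        ]
side [[-9.41000e-01 -2.29000e-01  2.50000e-01  3.91146e+02]
 [-3.39000e-01  6.57000e-01 -6.73000e-01  6.23432e+02]
 [-1.00000e-02 -7.18000e-01 -6.96000e-01  6.78430e+02]
 [ 0.00000e+00  0.00000e+00  0.00000e+00  1.00000e+00]] 57.34729992490304 [-0.01039784  0.          0.          0.          0.        ]
{'time': 0.1, 'qpos': array([ 1.14141546e+00,  3.00415996e-01,  1.52152194e+00, -3.07232813e-05,
        1.32069590e+00, -6.65873310e-02]), 'qvel': array([ 3.87997652e-04, -9.62006134e-04, -1.30561744e-03,  3.85995625e-04,
       -4.51250126e-04, -5.77808207e-05]), 'joint_efforts': array([ 2.35505831e-03, -5.32647586e+01, -3.53278363e+01,  7.10698287e-02,
        2.36054318e-02, -1.01024805e-04]), 'tcp_pos': array([195.17394075, 514.17379239, 404.14146576]), 'orientation': array([-5.66701888e-01, -3.08982628e+00,  1.59680460e-03]), 'ft_force': array([-0.3355646 ,  0.9738939 ,  0.32531052]), 'torque': array([-0.01452203, -0.03315769, -0.0093592 ]), 'finger_gap': 93.78086868719689} 199.2
```

View pics/top0.png

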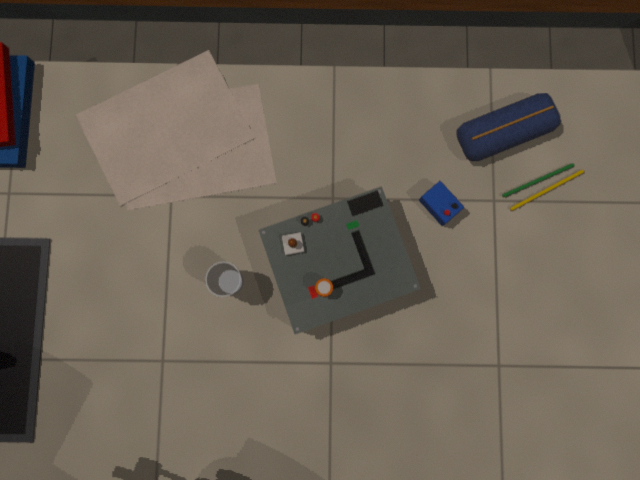

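View pics/side0.png

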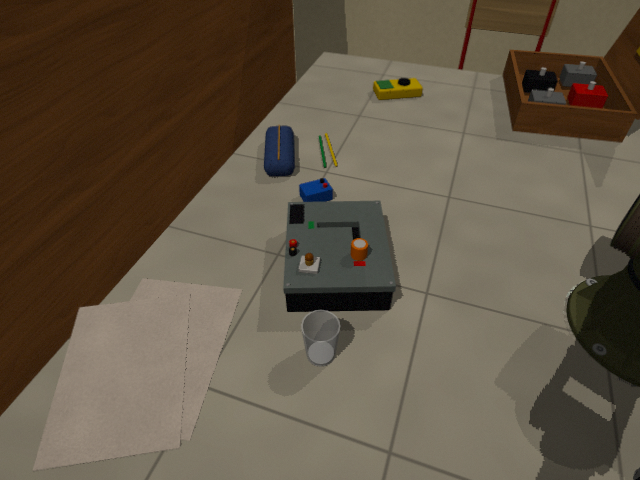

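```bash
python3 - <<'E'
from h import *
c=load('top0'); i=c['img'][180:340,210:450,::-1]
cv2.imwrite('pics/top0c.png',cv2.resize(i,(792,528),interpolation=cv2.INTER_CUBIC))
c=load('side0'); i=c['img'][190:320,270:410,::-1]
cv2.imwrite('pics/side0c.png',cv2.resize(i,None,fx=4.5,fy=4.5,interpolation=cv2.INTER_CUBIC))
E
```

```text
(no output)
```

View pics/top0c.png

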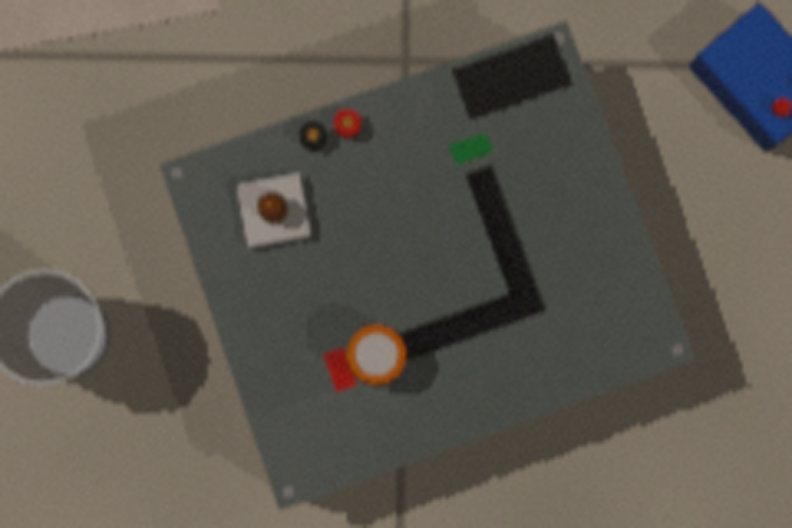

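View pics/side0c.png

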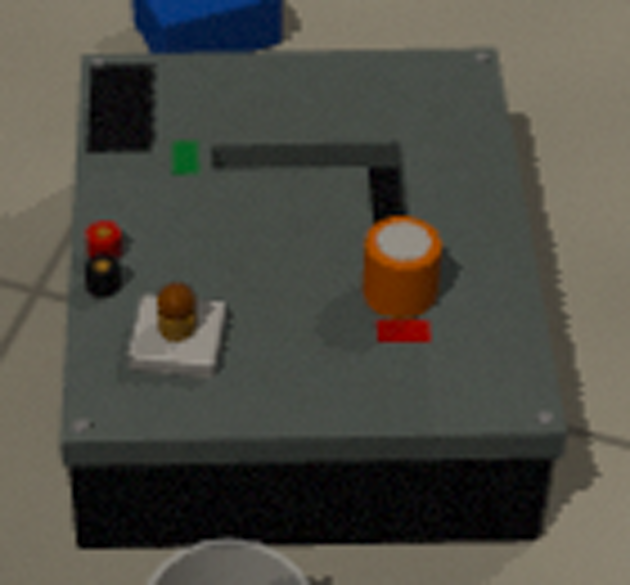

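```bash
cat >> h.py <<'E'
def fit(L,W):
    L=np.array(L,float);W=np.array(W,float);lc=L.mean(0);wc=W.mean(0)
    a=L-lc;b=W-wc
    th=np.arctan2((a[:,0]*b[:,1]-a[:,1]*b[:,0]).sum(),(a*b).sum())
    R=np.array([[np.cos(th),-np.sin(th)],[np.sin(th),np.cos(th)]])
    return th,R,wc-R@lc,(a@R.T-b)
E
python3 - <<'E'
from h import *
L=[(100,120),(100,-120),(-100,-120),(-100,120),(30+8,-45),(-48,-53)]
for n,f,ox,oy,P,kn in (('top0',3.3,210,180,[(163,165),(567,22),(693,358),(279,508),(481,170),(544,309)],(377,353)),
  ('side0',4.5,270,190,[(63,445),(83,52),(497,48),(563,435),(212,157),(401,143)],(404,240))):
    c=load(n); W=[atz(c,u/f+ox,v/f+oy,75)[:2] for u,v in P]
    th,R,t,e=fit(L[:4],W[:4]); print(n,th,t,e.round(1).tolist())
    print(' slot end/corner local',[(R.T@(w-t)).round(1) for w in W[4:]])
    k=atz(c,kn[0]/f+ox,kn[1]/f+oy,107)[:2]; print(' knob',k,R.T@(k-t))
    for g in [(-40,45),(-40,-45),(30,-45)]: print(g,(R@g+t).round(1))
    print('depth panel z',dep(c,*( (400/3.3+210,250/3.3+180) if n=='top0' else (300/4.5+270,250/4.5+190))))
    print('bulb', R.T@((atz(c,272/3.3+210,210/3.3+180,85)[:2] if n=='top0' else atz(c,178/4.5+270,335/4.5+190,85)[:2])-t))
E
```

```text
top0 0.35593874032760786 [569.98197648  29.40839818] [[1.2, 1.9], [0.9, -0.3], [-0.9, -1.7], [-1.1, -0.0]]
 slot end/corner local [array([ 37. , -45.6]), array([-46.5, -51.7])]
 knob [517.81298443  55.86028255] [-39.68132886  42.9732249 ]
(-40, 45) [516.8  57.6]
(-40, -45) [548.2 -26.7]
(30, -45) [613.8  -2.3]
depth panel z [575.61659381  43.66807312  74.93382326]
bulb [53.23717002 70.17994428]
side0 0.3555860326904635 [569.71099213  33.54618617] [[2.1, -0.4], [0.2, 1.3], [-0.5, -0.5], [-1.8, -0.3]]
 slot end/corner local [array([ 38.1, -45.1]), array([-48. , -52.7])]
 knob [517.53126903  58.98168748] [-40.06038651  42.01016142]
(-40, 45) [516.5  61.8]
(-40, -45) [547.9 -22.6]
(30, -45) [613.5   1.8]
depth panel z [566.18793006  44.728272    71.58727576]
bulb [52.98103684 72.74263333]
```

Call:
step_arm(
  xyz=[
    [19,-26,0],
    [19,-26,0],
    [19,-26,0],
    [19,-26,0],
    [19,-26,0],
    [19,-26,0],
    [19,-26,0],
    [19,-26,0],
  ],
  dr=[
    [0,0,-0.1],
    [0,0,-0.1],
    [0,0,-0.1],
    [0,0,-0.1],
    [0,0,-0.1],
    [0,0,-0.1],
    [0,0,-0.1],
    [0,0,-0.1],
  ],
  hand=[0,0,0,0,0,0,0,0],
)

```text
time: 0.77
tcp_pos: [348.2, 300.0, 401.1]
orientation: [-1.756, -2.601, 0.008]
ft_force: [0.4, -0.0, -0.5]
finger_gap: 43.9
```

Call:
step_arm(
  xyz=[
    [19,-26,0],
    [19,-26,0],
    [19,-26,0],
    [19,-26,0],
    [19,-26,0],
    [19,-26,0],
    [19,-26,0],
    [19,-26,0],
  ],
  dr=[
    [0,0,-0.02],
    [0,0,-0.02],
    [0,0,-0.02],
    [0,0,0],
    [0,0,0],
    [0,0,0],
    [0,0,0],
    [0,0,0],
  ],
  hand=[0,0,0,0,0,0,0,0],
)

```text
time: 1.43
tcp_pos: [505.2, 79.4, 400.0]
orientation: [-1.847, -2.535, 0.01]
ft_force: [-0.2, 1.4, 0.4]
finger_gap: 0.6
```

```bash
cat >> h.py <<'E'
from scipy.spatial.transform import Rotation as Ro
th=.356; RS=np.array([[np.cos(th),-np.sin(th)],[np.sin(th),np.cos(th)]]); TS=np.array([569.8,31.5])
def st():
    s=r.get_state(); M=Ro.from_rotvec(s['orientation']).as_matrix(); p=s['tcp_pos']
    tip=p+M[:,2]*r.nose_length
    print('t',round(s['time'],2),'tcp',p.round(1),'tip',tip.round(1),'tip local',(RS.T@(tip[:2]-TS)).round(1),'yaw_y deg',np.degrees(np.arctan2(M[1,1],M[0,1])).round(2),'z',M[:,2].round(4),'F',s['ft_force'].round(2),'gap',round(s['finger_gap'],1))
    return tip
E
python3 -c "
from h import *
tip=st(); d=TS+RS@[-40,83]-tip[:2]; print(d, 20.4)"
```

```text
t 1.43 tcp [505.2  79.4 400. ] tip [503.6  79.  200.9] tip local [-45.5  67.5] yaw_y deg 17.86 z [-0.0079 -0.0021 -1.    ] F [-0.2   1.42  0.45] gap 0.6
[-0.24513978 16.39268608] 20.4
```

Call:
step_arm(
  xyz=[
    [0,5.5,0],
    [0,5.5,0],
    [0,5.5,-10],
    [0,0,-25],
    [0,0,-25],
    [0,0,-15],
    [0,0,0],
    [0,0,0],
  ],
  dr=[
    [0.002,-0.008,0.022],
    [0,0,0.022],
    [0,0,0],
    [0,0,0],
    [0,0,0],
    [0,0,0],
    [0,0,0],
    [0,0,0],
  ],
  hand=[0,0,0,0,0,0,0,0],
)

```text
time: 2.1
tcp_pos: [504.6, 97.3, 318.5]
orientation: [-1.791, -2.579, 0.004]
ft_force: [-0.5, 0.2, -0.2]
finger_gap: 0.2
```

```bash
python3 -c "
from h import *
tip=st(); d=TS+RS@[-40,83]-tip[:2]; print(d)
c=snap('side','side1'); i=c['img'][150:330,240:440,::-1]
cv2.imwrite('pics/side1c.png',cv2.resize(i,None,fx=3.3,fy=3.3,interpolation=cv2.INTER_CUBIC))
print(proj(c,tip),proj(c,[*tip[:2],75]))
c=snap('top','top1'); i=c['img'][180:340,210:450,::-1]
cv2.imwrite('pics/top1c.png',cv2.resize(i,None,fx=3.3,fy=3.3,interpolation=cv2.INTER_CUBIC))"
```

```text
t 2.1 tcp [504.6  97.3 318.5] tip [504.   97.2 119.3] tip local [-38.8  84.5] yaw_y deg 20.45 z [-2.8e-03 -8.0e-04 -1.0e+00] F [-0.52  0.16 -0.18] gap 0.2
[-0.64438753 -1.81826737]
[[361.64426229 254.60422182]] [[360.19098305 271.362671  ]]
```

View pics/side1c.png

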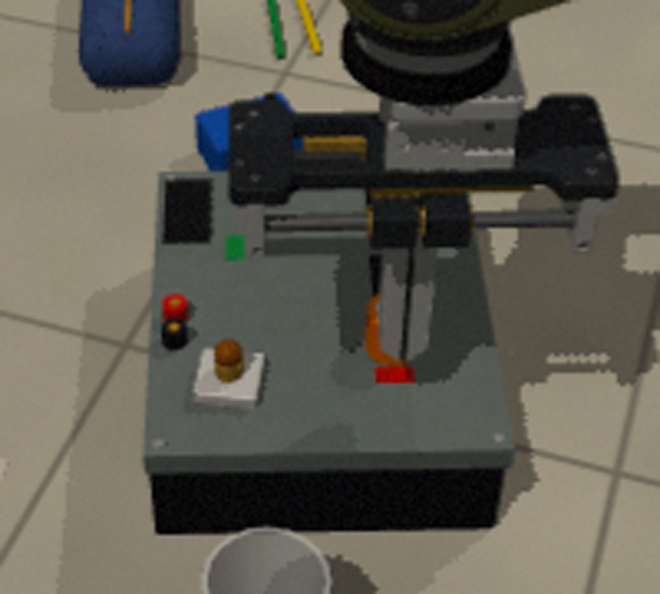

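View pics/top1c.png

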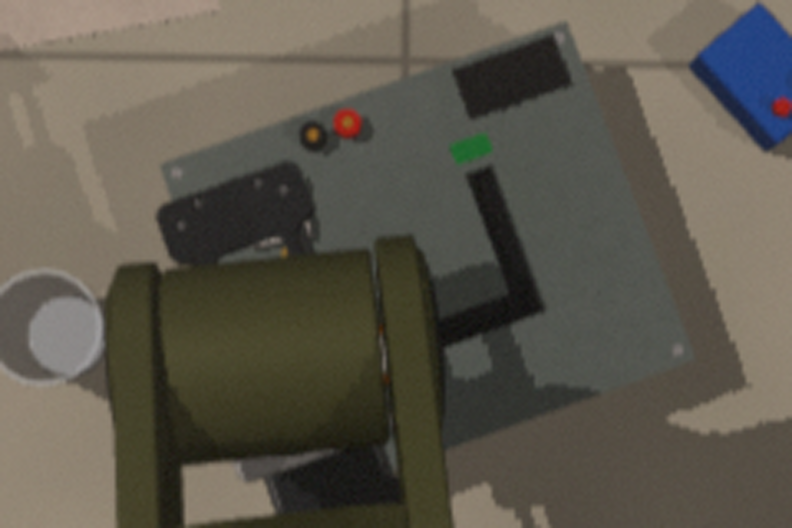

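Call:
step_arm(
  xyz=[
    [0,0,-10],
    [0,0,-10],
    [0,0,-8],
    [0,0,-5],
    [0,0,0],
    [1.7,-4.7,0],
    [1.7,-4.7,0],
    [1.7,-4.7,0],
  ],
  dr=[
    [0,0,0],
    [0,0,0],
    [0,0,0],
    [0,0,0],
    [0,0,0],
    [0,0,0],
    [0,0,0],
    [0,0,0],
  ],
  hand=[0,0,0,0,0,0,0,0],
)

```text
time: 2.87
tcp_pos: [510.3, 83.0, 285.5]
orientation: [1.789, 2.579, 0.002]
ft_force: [-0.6, -0.3, -0.2]
finger_gap: 0.7
```

```bash
python3 -c "
from h import *
tip=st()"
```

```text
t 2.87 tcp [510.3  83.  285.5] tip [510.9  82.9  86.3] tip local [-37.3  68.8] yaw_y deg 20.51 z [ 2.9e-03 -1.0e-04 -1.0e+00] F [-0.64 -0.31 -0.23] gap 0.7
```

Call:
step_arm(
  xyz=[
    [1.5,-4.8,0],
    [1.5,-4.8,0],
    [1.5,-4.8,0],
    [1.5,-4.8,0],
    [1.5,-4.8,0],
    [1.5,-4.8,0],
    [1.5,-4.8,0],
    [1.5,-4.8,0],
  ],
  dr=[
    [0,0,0],
    [0,0,0],
    [0,0,0],
    [0,0,0],
    [0,0,0],
    [0,0,0],
    [0,0,0],
    [0,0,0],
  ],
  hand=[0,0,0,0,0,0,0,0],
)

```text
time: 3.53
tcp_pos: [524.0, 39.9, 286.5]
orientation: [1.79, 2.578, 0.006]
ft_force: [0.9, 1.2, -0.0]
finger_gap: 0.2
```

```bash
python3 -c "
from h import *
tip=st()
c=snap('side','side2'); i=c['img'][150:330,240:440,::-1]
cv2.imwrite('pics/side2c.png',cv2.resize(i,None,fx=3.3,fy=3.3,interpolation=cv2.INTER_CUBIC))"
```

```text
t 3.53 tcp [524.   39.9 286.5] tip [525.   40.2  87.3] tip local [-39.   23.8] yaw_y deg 20.44 z [ 0.005   0.0013 -1.    ] F [ 0.92  1.2  -0.03] gap 0.2
```

View pics/side2c.png

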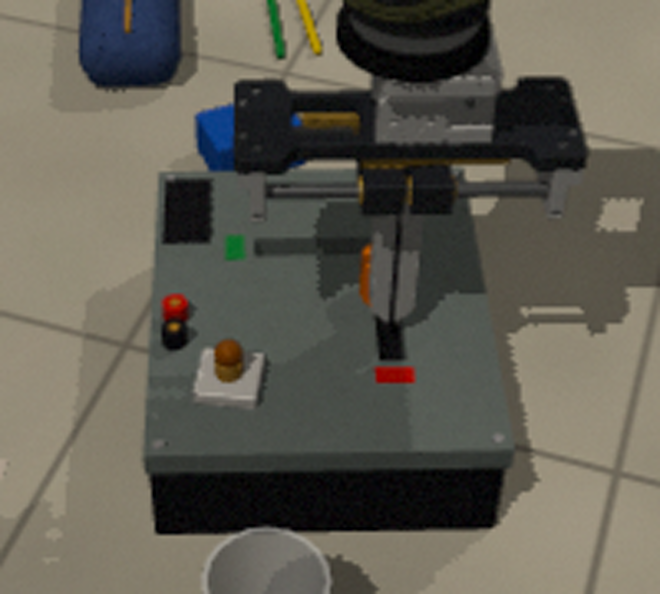

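Call:
step_arm(
  xyz=[
    [1.6,-4.7,0],
    [1.6,-4.7,0],
    [1.6,-4.7,0],
    [1.6,-4.7,0],
    [1.6,-4.7,0],
    [1.6,-4.7,0],
    [1.0,-2.8,0],
    [0.5,-1.5,0],
  ],
  dr=[
    [0,0,0],
    [0,0,0],
    [0,0,0],
    [0,0,0],
    [0,0,0],
    [0,0,0],
    [0,0,0],
    [0,0,0],
  ],
  hand=[0,0,0,0,0,0,0,0],
)

```text
time: 4.25
tcp_pos: [536.5, 3.2, 286.6]
orientation: [1.79, 2.577, 0.006]
ft_force: [0.7, 2.3, -0.8]
finger_gap: 0.3
```

```bash
python3 -c "
from h import *
tip=st()
c=snap('top','top3')
i=c['img'][180:340,210:450,::-1]
cv2.imwrite('pics/top3c.png',cv2.resize(i,None,fx=3.3,fy=3.3,interpolation=cv2.INTER_CUBIC))"
```

```text
t 4.25 tcp [536.5   3.2 286.6] tip [537.6   3.4  87.4] tip local [-39.9 -15.1] yaw_y deg 20.41 z [ 0.0055  0.0012 -1.    ] F [ 0.69  2.28 -0.78] gap 0.3
```

View pics/top3c.png

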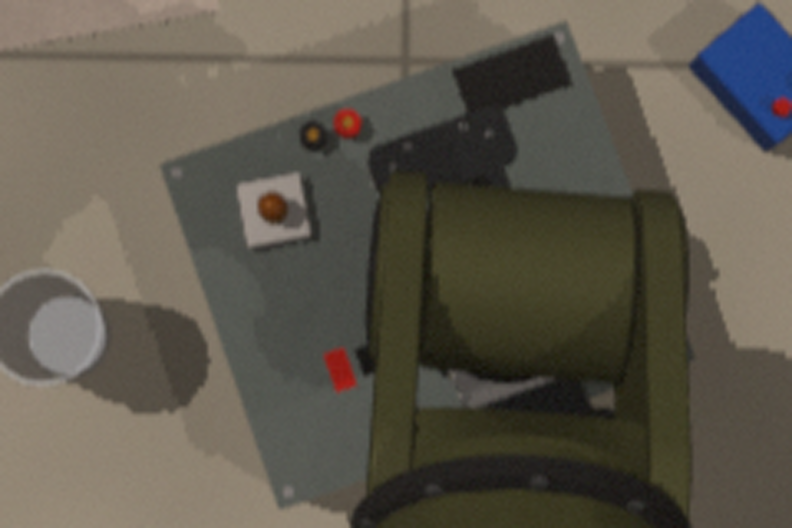

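Call:
step_arm(
  xyz=[
    [0.6,-1.5,0],
    [0.6,-1.5,0],
    [0.6,-1.5,0],
    [0,0,0],
    [0,0,0],
    [0,0,0],
    [0,0,0],
    [0,0,0],
  ],
  dr=[
    [0,0,0],
    [0,0,0],
    [0,0,0],
    [0,0,0],
    [0,0,0],
    [0,0,0],
    [0,0,0],
    [0,0,0],
  ],
  hand=[0,0,0,0,0,0,0,0],
)

```text
time: 4.97
tcp_pos: [538.4, -1.7, 286.6]
orientation: [1.79, 2.577, 0.005]
ft_force: [0.2, 0.9, -0.6]
finger_gap: 0.4
```

```bash
python3 -c "
from h import *
tip=st()"
```

```text
t 4.97 tcp [538.4  -1.7 286.6] tip [539.4  -1.6  87.4] tip local [-40.1 -20.4] yaw_y deg 20.44 z [ 5.e-03  6.e-04 -1.e+00] F [ 0.16  0.91 -0.59] gap 0.4
```

Call:
step_arm(
  xyz=[
    [0.3,-0.8,0],
    [0.3,-0.8,0],
    [0,0,0],
    [0,0,0],
    [0,0,0],
    [0,0,0],
    [0,0,0],
    [0,0,0],
  ],
  dr=[
    [0,0,0],
    [0,0,0],
    [0,0,0],
    [0,0,0],
    [0,0,0],
    [0,0,0],
    [0,0,0],
    [0,0,0],
  ],
  hand=[0,0,0,0,0,0,0,0],
)

```text
time: 5.63
tcp_pos: [538.9, -3.2, 286.6]
orientation: [1.79, 2.578, 0.005]
ft_force: [-0.1, 1.5, 0.5]
finger_gap: 0.6
```

```bash
python3 -c "
from h import *
tip=st()
c=snap('side','side4'); i=c['img'][150:330,240:440,::-1]
cv2.imwrite('pics/side4c.png',cv2.resize(i,None,fx=3.3,fy=3.3,interpolation=cv2.INTER_CUBIC))"
```

```text
t 5.63 tcp [538.9  -3.2 286.6] tip [539.9  -3.1  87.4] tip local [-40.1 -22. ] yaw_y deg 20.45 z [ 4.8e-03  8.0e-04 -1.0e+00] F [-0.1   1.45  0.52] gap 0.6
```

View pics/side4c.png

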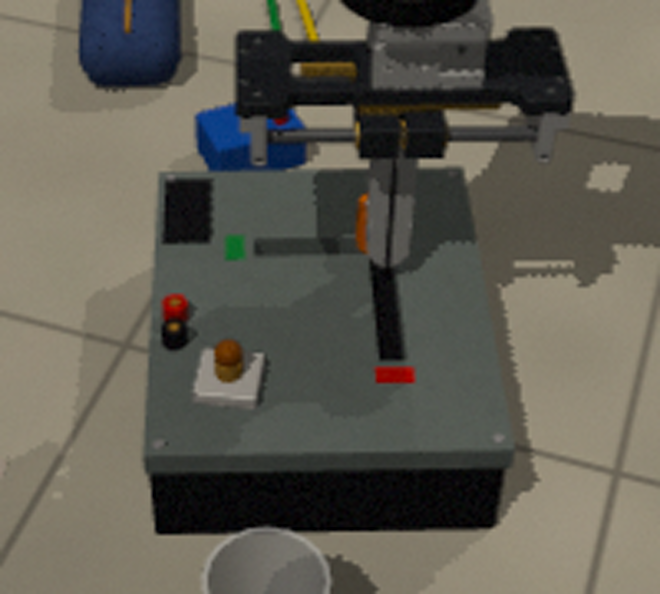

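Call:
step_arm(
  xyz=[
    [-1.4,3.7,0],
    [-2.8,7.5,0],
    [0,0,15],
    [0,0,20],
    [0,0,0],
    [-10.3,-10,0],
    [-10.3,-10,0],
    [0,0,0],
  ],
  dr=[
    [0,0,0],
    [0,0,0],
    [0,0,0],
    [0,0,0],
    [0,0,0],
    [0,0,0],
    [0,0,0],
    [0,0,0],
  ],
  hand=[0,0,0,0,0,0,0,0],
)

```text
time: 6.35
tcp_pos: [511.9, -8.9, 321.2]
orientation: [1.788, 2.58, 0.002]
ft_force: [-0.9, 0.1, -0.1]
finger_gap: 0.2
```

Call:
step_arm(
  xyz=[
    [-5,-12,0],
    [-5,-12,0],
    [0,0,0],
    [0,0,0],
    [0,0,0],
    [0,0,0],
    [0,0,0],
    [0,0,0],
  ],
  dr=[
    [0,0,0],
    [0,0,0],
    [0,0,0],
    [0,0,0],
    [0,0,0],
    [0,0,0],
    [0,0,0],
    [0,0,0],
  ],
  hand=[0,0,0,0,0,0,0,0],
)

```text
time: 7.02
tcp_pos: [502.2, -31.4, 319.5]
orientation: [1.789, 2.581, 0.002]
ft_force: [0.7, 0.2, -0.3]
finger_gap: 0.4
```

```bash
python3 -c "
from h import *
tip=st()
c=snap('side','side5'); i=c['img'][190:320,270:410,::-1]
cv2.imwrite('pics/side5c.png',cv2.resize(i,None,fx=4.5,fy=4.5,interpolation=cv2.INTER_CUBIC))"
```

```text
t 7.02 tcp [502.2 -31.4 319.5] tip [502.6 -31.4 120.3] tip local [-84.9 -35.5] yaw_y deg 20.54 z [ 1.9e-03  2.0e-04 -1.0e+00] F [ 0.69  0.19 -0.32] gap 0.4
```

View pics/side5c.png

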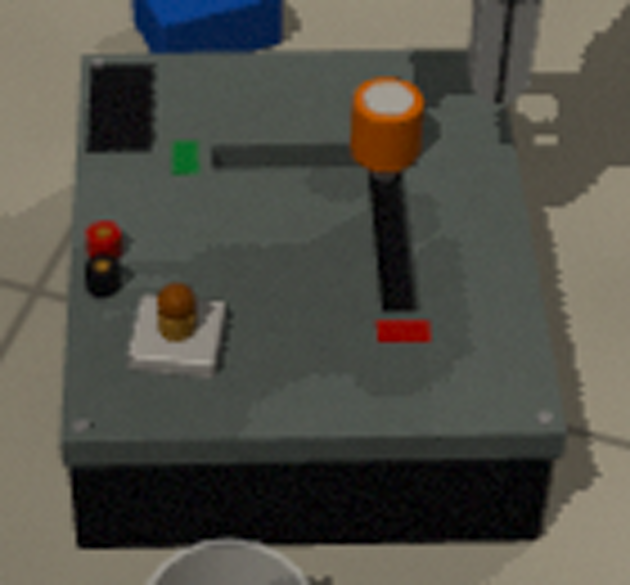

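```bash
python3 -c "
from h import *
c=load('side5'); k=atz(c,388/4.5+270,98/4.5+190,107)[:2]; print(RS.T@(k-[569.7,33.5]))
print(RS@[13,-9.5], RS@[5,0])
"
```

```text
[-40.05044032 -46.99790425]
[15.49589404 -4.37347319] [4.68649215 1.74263919]
```

Call:
step_arm(
  xyz=[
    [4,-3.6,0],
    [4,-3.6,0],
    [0,0,0],
    [0,0,-12],
    [0,0,-12],
    [0,0,-9],
    [0,0,0],
    [0,0,0],
  ],
  dr=[
    [0,0,0],
    [0,0,0],
    [0,0,0],
    [0,0,0],
    [0,0,0],
    [0,0,0],
    [0,0,0],
    [0,0,0],
  ],
  hand=[0,0,0,0,0,0,0,0],
)

```text
time: 7.73
tcp_pos: [512.0, -39.7, 285.7]
orientation: [1.788, 2.579, 0.003]
ft_force: [-1.1, 0.1, 0.6]
finger_gap: 0.4
```

```bash
python3 -c "
from h import *
tip=st()"
```

```text
t 7.73 tcp [512.  -39.7 285.7] tip [512.7 -39.7  86.5] tip local [-78.4 -46.8] yaw_y deg 20.53 z [ 0.0034 -0.     -1.    ] F [-1.12  0.15  0.6 ] gap 0.4
```

Call:
step_arm(
  xyz=[
    [3.7,1.6,0],
    [3.7,1.6,0],
    [3.7,1.6,0],
    [3.7,1.6,0],
    [3.7,1.6,0],
    [3.7,1.6,0],
    [0,0,0],
    [0,0,0],
  ],
  dr=[
    [0,0,0],
    [0,0,0],
    [0,0,0],
    [0,0,0],
    [0,0,0],
    [0,0,0],
    [0,0,0],
    [0,0,0],
  ],
  hand=[0,0,0,0,0,0,0,0],
)

```text
time: 8.4
tcp_pos: [537.0, -29.1, 287.3]
orientation: [1.787, 2.579, 0.003]
ft_force: [-0.3, -1.9, -0.0]
finger_gap: 0.5
```

```bash
python3 -c "
from h import *
tip=st()
c=snap('side','side6'); i=c['img'][190:320,270:410,::-1]
cv2.imwrite('pics/side6c.png',cv2.resize(i,None,fx=4.5,fy=4.5,interpolation=cv2.INTER_CUBIC))"
```

```text
t 8.4 tcp [537.  -29.1 287.3] tip [537.9 -29.3  88.1] tip local [-51.1 -45.8] yaw_y deg 20.55 z [ 4.1e-03 -9.0e-04 -1.0e+00] F [-0.32 -1.92 -0.02] gap 0.5
```

View pics/side6c.png

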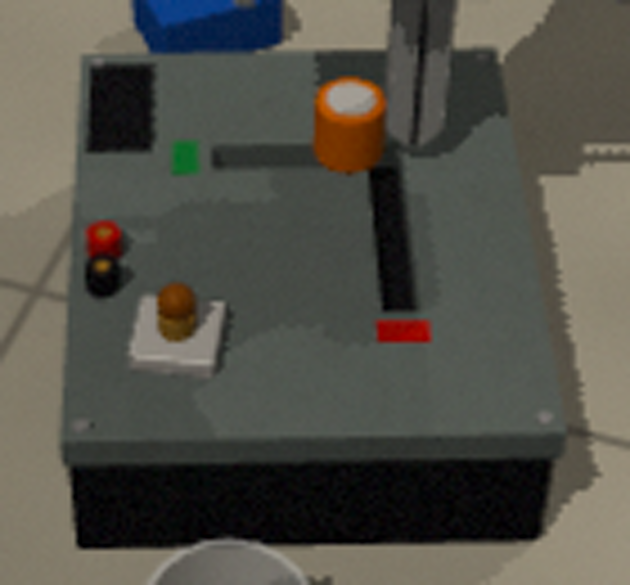

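Call:
step_arm(
  xyz=[
    [3.8,1.4,0],
    [3.8,1.4,0],
    [3.8,1.4,0],
    [3.8,1.4,0],
    [3.8,1.4,0],
    [3.8,1.4,0],
    [3.8,1.4,0],
    [3.8,1.4,0],
  ],
  dr=[
    [0,0,0],
    [0,0,0],
    [0,0,0],
    [0,0,0],
    [0,0,0],
    [0,0,0],
    [0,0,0],
    [0,0,0],
  ],
  hand=[0,0,0,0,0,0,0,0],
)

```text
time: 9.12
tcp_pos: [569.9, -17.0, 287.3]
orientation: [1.788, 2.579, 0.002]
ft_force: [-1.6, -0.5, -0.0]
finger_gap: 0.3
```

```bash
python3 -c "
from h import *
tip=st()"
```

```text
t 9.12 tcp [569.9 -17.  287.3] tip [570.5 -17.1  88.1] tip local [-16.3 -45.8] yaw_y deg 20.52 z [ 3.2e-03 -7.0e-04 -1.0e+00] F [-1.62 -0.53 -0.03] gap 0.3
```

Call:
step_arm(
  xyz=[
    [2.8,1.1,0],
    [2.8,1.1,0],
    [2.8,1.1,0],
    [1.5,0.6,0],
    [1.4,0.5,0],
    [0,0,0],
    [0,0,0],
    [0,0,0],
  ],
  dr=[
    [0,0,0],
    [0,0,0],
    [0,0,0],
    [0,0,0],
    [0,0,0],
    [0,0,0],
    [0,0,0],
    [0,0,0],
  ],
  hand=[0,0,0,0,0,0,0,0],
)

```text
time: 9.78
tcp_pos: [583.2, -11.8, 287.3]
orientation: [1.788, 2.579, 0.003]
ft_force: [-0.6, -0.9, 0.6]
finger_gap: 0.2
```

```bash
python3 -c "
from h import *
tip=st()
c=snap('side','side7'); i=c['img'][190:320,270:410,::-1]
cv2.imwrite('pics/side7c.png',cv2.resize(i,None,fx=4.5,fy=4.5,interpolation=cv2.INTER_CUBIC))"
```

```text
t 9.78 tcp [583.2 -11.8 287.3] tip [584.  -12.   88.1] tip local [ -1.9 -45.7] yaw_y deg 20.54 z [ 4.e-03 -8.e-04 -1.e+00] F [-0.61 -0.87  0.61] gap 0.2
```

View pics/side7c.png

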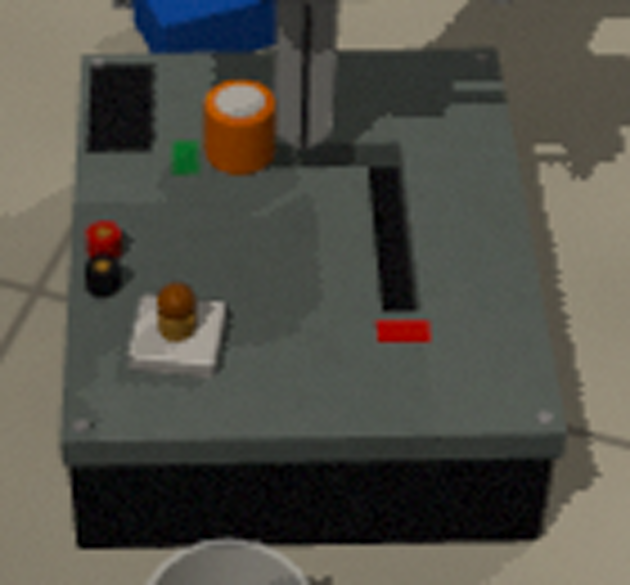

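Call:
step_arm(
  xyz=[
    [0.9,0.4,0],
    [0.9,0.4,0],
    [0.9,0.4,0],
    [0.9,0.3,0],
    [0,0,0],
    [0,0,0],
    [0,0,0],
    [0,0,0],
  ],
  dr=[
    [0,0,0],
    [0,0,0],
    [0,0,0],
    [0,0,0],
    [0,0,0],
    [0,0,0],
    [0,0,0],
    [0,0,0],
  ],
  hand=[0,0,0,0,0,0,0,0],
)

```text
time: 10.5
tcp_pos: [586.9, -10.4, 287.4]
orientation: [1.788, 2.579, 0.002]
ft_force: [-1.3, -0.2, -0.3]
finger_gap: 0.5
```

```bash
python3 -c "
from h import *
c=load('side7'); k=atz(c,240/4.5+270,99/4.5+190,107)[:2]; print(RS.T@(k-[569.7,33.5]))
tip=st()"
```

```text
[ 25.39044614 -47.78175689]
t 10.5 tcp [586.9 -10.4 287.4] tip [587.7 -10.6  88.2] tip local [  2.1 -45.7] yaw_y deg 20.52 z [ 3.8e-03 -9.0e-04 -1.0e+00] F [-1.29 -0.22 -0.32] gap 0.5
```

Call:
step_arm(
  xyz=[
    [0.7,0.3,0],
    [0.7,0.2,0],
    [0,0,0],
    [0,0,0],
    [0,0,0],
    [0,0,0],
    [0,0,0],
    [0,0,0],
  ],
  dr=[
    [0,0,0],
    [0,0,0],
    [0,0,0],
    [0,0,0],
    [0,0,0],
    [0,0,0],
    [0,0,0],
    [0,0,0],
  ],
  hand=[0,0,0,0,0,0,0,0],
)

```text
time: 11.17
tcp_pos: [588.4, -9.8, 287.3]
orientation: [1.788, 2.579, 0.002]
ft_force: [-1.7, -0.5, 0.0]
finger_gap: 0.3
```

```bash
python3 -c "
from h import *
tip=st()"
```

```text
t 11.17 tcp [588.4  -9.8 287.3] tip [589.2 -10.   88.1] tip local [  3.7 -45.7] yaw_y deg 20.52 z [ 3.7e-03 -9.0e-04 -1.0e+00] F [-1.68 -0.51  0.05] gap 0.3
```

Call:
step_arm(
  xyz=[
    [0.7,0.3,0],
    [0,0,0],
    [0,0,0],
    [0,0,0],
    [0,0,0],
    [0,0,0],
    [0,0,0],
    [0,0,0],
  ],
  dr=[
    [0,0,0],
    [0,0,0],
    [0,0,0],
    [0,0,0],
    [0,0,0],
    [0,0,0],
    [0,0,0],
    [0,0,0],
  ],
  hand=[0,0,0,0,0,0,0,0],
)

```text
time: 11.83
tcp_pos: [589.2, -9.5, 287.4]
orientation: [1.788, 2.578, 0.002]
ft_force: [-1.4, -1.8, -0.9]
finger_gap: 0.5
```

```bash
python3 -c "
from h import *
tip=st()"
```

```text
t 11.83 tcp [589.2  -9.5 287.4] tip [590.   -9.7  88.2] tip local [  4.6 -45.7] yaw_y deg 20.52 z [ 0.0039 -0.001  -1.    ] F [-1.39 -1.84 -0.91] gap 0.5
```

Call:
step_arm(
  xyz=[
    [0.7,0.3,0],
    [0,0,0],
    [0,0,0],
    [0,0,0],
    [0,0,0],
    [0,0,0],
    [0,0,0],
    [0,0,0],
  ],
  dr=[
    [0,0,0],
    [0,0,0],
    [0,0,0],
    [0,0,0],
    [0,0,0],
    [0,0,0],
    [0,0,0],
    [0,0,0],
  ],
  hand=[0,0,0,0,0,0,0,0],
)

```text
time: 12.5
tcp_pos: [589.8, -9.3, 287.3]
orientation: [1.789, 2.579, 0.001]
ft_force: [-2.2, -1.8, 0.7]
finger_gap: 0.4
```

```bash
python3 -c "
from h import *
tip=st()
c=snap('side','side8'); i=c['img'][190:320,270:410,::-1]
cv2.imwrite('pics/side8c.png',cv2.resize(i,None,fx=4.5,fy=4.5,interpolation=cv2.INTER_CUBIC))"
```

```text
t 12.5 tcp [589.8  -9.3 287.3] tip [590.4  -9.6  88.1] tip local [  5.  -45.7] yaw_y deg 20.51 z [ 0.0028 -0.0012 -1.    ] F [-2.16 -1.81  0.7 ] gap 0.4
```

View pics/side8c.png

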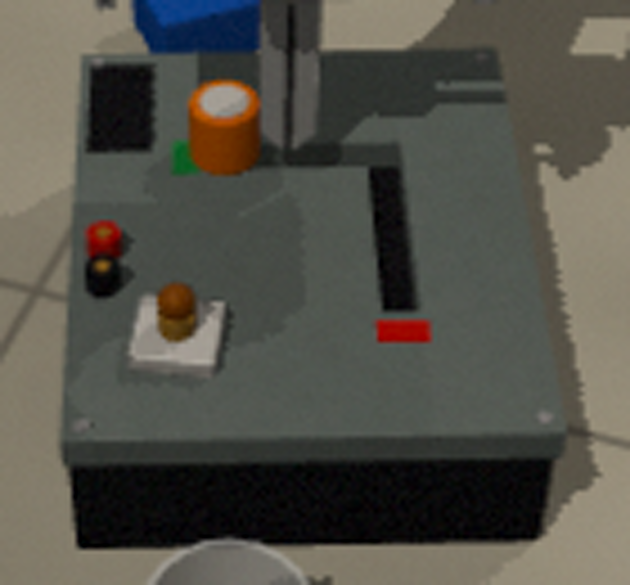

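Call:
step_arm(
  xyz=[
    [0.8,0.3,0],
    [0.4,0.1,0],
    [0,0,0],
    [0,0,0],
    [0,0,0],
    [0,0,0],
    [0,0,0],
    [0,0,0],
  ],
  dr=[
    [0,0,0],
    [0,0,0],
    [0,0,0],
    [0,0,0],
    [0,0,0],
    [0,0,0],
    [0,0,0],
    [0,0,0],
  ],
  hand=[0,0,0,0,0,0,0,0],
)

```text
time: 13.22
tcp_pos: [590.5, -9.2, 287.4]
orientation: [1.79, 2.581, -0.003]
ft_force: [-3.6, -1.9, 1.9]
finger_gap: 0.7
```

```bash
python3 -c "
from h import *
tip=st()
c=load('side8'); k=atz(c,224.5/4.5+270,101/4.5+190,107)[:2]; print(RS.T@(k-[569.7,33.5]))"
```

```text
t 13.22 tcp [590.5  -9.2 287.4] tip [590.4  -9.6  88.2] tip local [  5.  -45.7] yaw_y deg 20.51 z [-7.0e-04 -1.9e-03 -1.0e+00] F [-3.63 -1.92  1.86] gap 0.7
[ 32.26684333 -46.58338193]
```

The tip has stopped advancing and the force is rising, so the knob is at the wall. Backing straight off, then up.

Call:
step_arm(
  xyz=[
    [-2,-0.7,0],
    [-4,-1.5,0],
    [-6,-2.2,0],
    [-6,-2.2,0],
    [0,0,15],
    [0,0,30],
    [0,0,35],
    [0,0,35],
  ],
  dr=[
    [0,0,0],
    [0,0,0],
    [0,0,0],
    [0,0,0],
    [0,0,0],
    [0,0,0],
    [0,0,0],
    [0,0,0],
  ],
  hand=[0,0,0,0,0,0,0,0],
)

```text
time: 13.88
tcp_pos: [568.0, -16.5, 398.5]
orientation: [-1.785, -2.573, 0.01]
ft_force: [0.2, -1.1, 0.3]
finger_gap: 0.5
```

Call:
step_arm(
  xyz=[
    [-20,-15,0],
    [-20,-25,0],
    [-20,-30,0],
    [-20,-30,0],
    [-20,-30,0],
    [-20,-30,0],
    [-20,-30,0],
    [0,0,0],
  ],
  dr=[
    [0,0,0],
    [0,0,0],
    [0,0,0],
    [0,0,0],
    [0,0,0],
    [0,0,0],
    [0,0,0],
    [0,0,0],
  ],
  hand=[0,0,0,0,0,0,0,0],
)

```text
time: 14.55
tcp_pos: [416.5, -211.3, 408.0]
orientation: [1.781, 2.58, 0.002]
ft_force: [-0.1, -0.5, 0.9]
finger_gap: 0.4
```

```bash
python3 -c "
from h import *
tip=st()
c=snap('side','side9'); i=c['img'][190:320,270:410,::-1]
cv2.imwrite('pics/side9c.png',cv2.resize(i,None,fx=4.5,fy=4.5,interpolation=cv2.INTER_CUBIC))
c=snap('top','top9'); i=c['img'][180:340,210:450,::-1]
cv2.imwrite('pics/top9c.png',cv2.resize(i,None,fx=3.3,fy=3.3,interpolation=cv2.INTER_CUBIC))"
```

```text
t 14.55 tcp [ 416.5 -211.3  408. ] tip [ 417.8 -211.9  208.8] tip local [-227.3 -175.2] yaw_y deg 20.78 z [ 0.0065 -0.0028 -1.    ] F [-0.08 -0.51  0.9 ] gap 0.4
```

View pics/side9c.png

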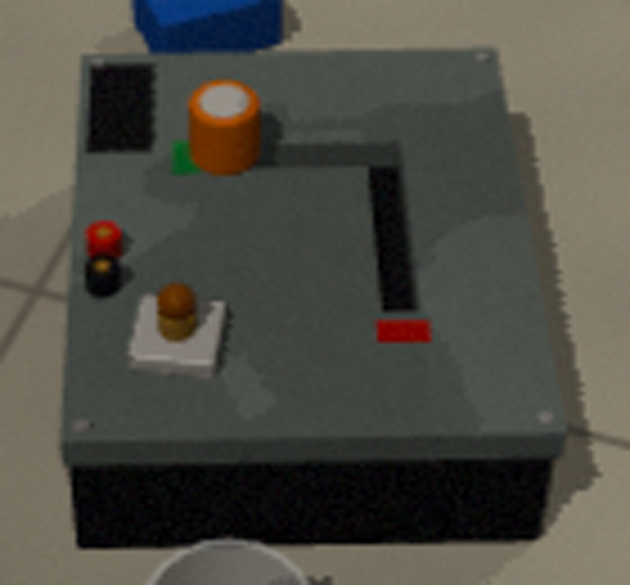

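View pics/top9c.png

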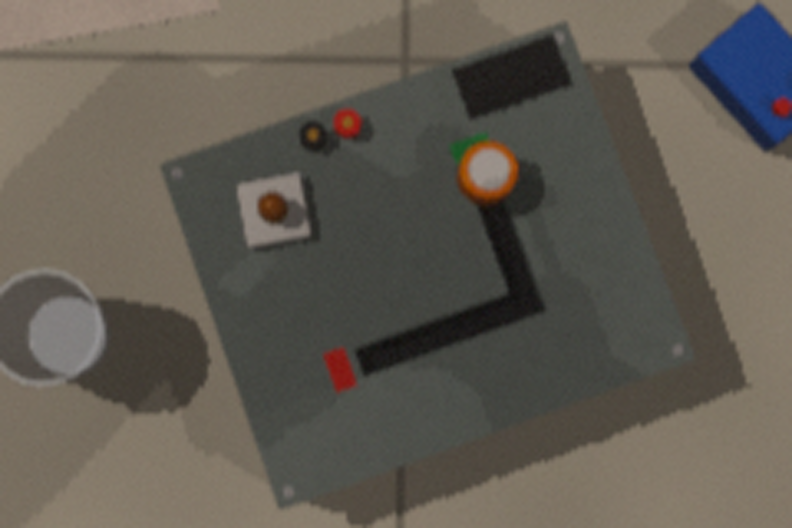

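```bash
python3 -c "
from h import *
c=load('top9'); k=atz(c,489/3.3+210,170/3.3+180,107)[:2]; print(RS.T@(k-[569.98,29.4]))"
```

```text
[ 31.91790575 -45.98687698]
```

Call:
step_arm(
  xyz=[
    [0,0,0],
    [0,0,0],
    [0,0,0],
    [0,0,0],
    [0,0,0],
    [0,0,0],
    [0,0,0],
    [0,0,0],
  ],
  dr=[
    [0,0,0],
    [0,0,0],
    [0,0,0],
    [0,0,0],
    [0,0,0],
    [0,0,0],
    [0,0,0],
    [0,0,0],
  ],
  hand=[0,0,0,0,0,0,0,0],
)

```text
time: 15.32
tcp_pos: [420.9, -204.3, 407.7]
orientation: [1.77, 2.587, 0.005]
ft_force: [-0.7, -0.1, 0.4]
finger_gap: 0.5
```

```bash
python3 -c "
from h import *
st(); print(r.job_done())"
```

```text
t 15.32 tcp [ 420.9 -204.3  407.7] tip [ 422.4 -204.6  208.5] tip local [-220.5 -169.9] yaw_y deg 21.24 z [ 0.0074 -0.0012 -1.    ] F [-0.71 -0.07  0.38] gap 0.5
the job is handed in; nothing more can be done
None
```

The knob is at the green-mark end of the slot, and I handed the job in at 15.3 s. With the fingertips closed, I pushed it down the first lane to the corner. I then moved round to its other side and pushed it along the second lane until it met the end wall. The last two nudges moved the tip by 0.4 mm, then not at all, while the force rose to about 4 N. The other force readings stayed under about 3 N.

**Knob position:** after I backed off, the top camera put the knob at (31.9, -46.0) mm on the supply. Against the end wall it should stand at about (32, -45). The side camera, with the tip still against the knob, had put it at (32.3, -46.6).

**Other objects:** the bulb holder, beaker and battery box look unmoved in the before and after pictures, compared by eye. The hand is well clear of everything.

**Disagreements:** the two cameras' positions for the supply differed by about 4 mm in y, so I used the average. I did not push the knob against the far wall at the corner. It stood within about 2 mm of the corner point and went into the second lane without catching.

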